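Set the oblique light on a culture plate stand and hold the reflector

ROBOT

A 7-joint arm with a two-finger parallel gripper is mounted at the origin on a cart in front of the work surface, level with it; the furniture and walls round the work are solid. World frame = base frame: x ahead of the robot, y to its left, z up, the work surface at z = 0. Lengths are in m, angles in degrees, forces in N, time in s.
With the tool pointing down it reaches from about 0.4 to 0.85 m from the base axis. Payload 4.5 kg.
Tool frame: the origin (TCP) lies on the centre line of the jaws, within the pads' length; the fingertips stand 11 mm ahead of it and the grasp point (between the pads) lies 8 mm behind it (r.tip_reach is the distance from the TCP to the fingertips, in m); z points along the fingers, y is the line along which they close (so a half turn about z gives the same grasp; the last joint's range is limited). The gripper opens to 88 mm and grips with 3 to 60 N. Pads are 18 mm wide; open, the fingers measure 123 mm over their backs; the gripper's body (75 mm by 187 mm) begins 45 mm behind the grasp point.
Start: joints at [78.713, 39.483, -11.15, 89.685, 9.013, 51.709, -12.324], TCP at [0.143, -0.608, 0.25] pointing down, gripper open.
Joint ranges: [-172.22, 172.22], [-26.19, 119.32], [-84.43, 86.54], [7.71, 146.69], [-57.33, 237.33], [2.42, 119.75], [-152.13, 152.13]. Speed limits (degrees/s): [147.25, 147.25, 180, 180, 180, 180, 180].

INTERFACE

Orientations are given as [roll, pitch, yaw] about the fixed x, y, z axes, in that order (R = Rz(yaw) Ry(pitch) Rx(roll)).
In Python, from workcell import r, capture, camera_params, finder gives the robot as it stands.
- The arm moves only by the tool move_arm, never from a script. Its arguments are lists of equal length, an entry for each row: "claw": the opening, from 0 (shut) to 1 (fully open); "translation": the shift along the tool's x, y, z scaled (see below), a list of three; "spin": the turn about the tool's z scaled (see below). A call has 1 to 20 rows; each row is the pose to reach, as a shift and turn from the pose commanded when the call began, along the tool's axes at that moment, turning the shorter way round; what a row does not reach only later rows make up. The controller multiplies each number of a shift by 300 mm and each number of a turn by pi rad. A row lasts 1/8 s, in which the tool goes at most 62.5 mm and 10.7 degrees, less where a joint would pass 70% of its speed; a pose out of reach is approached as far as the arm can. A call with a number of a shift or a turn outside -1 to 1 is refused whole. A call with a gripper value outside its range is refused whole. The fingers move at their own pace and stop on an object; "grip_force" is the grip in N (left out, the last holds). Time passes only in rows, so rows that repeat a pose let the fingers close. It gives the time, the measured TCP pose, the force, the opening and the grip force at its end, in the units of the state.
- r.observe(): the state, without advancing time (a new reading comes with each control period).
- capture(name): name is "side" or "top"; returns the picture (420x560x3 uint8, red, green, blue); there is no depth.
- camera_params(name): a dict with "fx", "fy", "cx", "cy" (pixels), "world_from_camera" (4x4, takes a point from camera to world coordinates). Camera axes: x right, y up, looking along -z (the intrinsics and any distortion apply to the point x, -y, -z); pixel columns grow to the right and rows downward; lengths in m; the calibration is good to about 2 mm. A picture is of the moment at which its call begins. camera_params takes no time and is no camera call.
- r.hand_in(): hands the job in; it is judged then, once.
Trained networks look in the newest picture that a camera, given by its name, has taken for a name from the list of things; names that differ only in an ending like _2 or _b are one class to them, and where a whole thing is asked for, a point or a joint stands for the part that bears it (a point fixed in the world has none). Each returns a list of dicts, best first, with "p" (0 to 1); they miss things now and then, are a little off and sometimes report something else, mostly with a low value. They report only what shows in the picture. A call takes as long as a camera call. They do not tell look-alikes from the thing itself.
- finder.search_frame(target, camera): "location" ([column, row] in pixels, amid what is visible of it).
- finder.silhouettes(target, camera): "pixels" (420x560 bool, what is visible of it) and "location" ([column, row] in pixels, amid what is visible of it).
- finder.pinpoint(target, camera): "location" ([column, row] in pixels: a listed point, or the origin of a listed thing).
The state is a dict: "time_s": time; "q": joint angles; "joint_vel": joint speeds; "effort": joint torques, N m; "ee_pos": TCP position; "ee_rot": TCP orientation; "contact_force": force on the tool from outside, world axes, zero at the start; "torque": the same for the moment, N m; "grip_width": opening from 0.0 (shut) to 1.0 (fully open); "gripper_force": force on a finger pad.
Only numpy, scipy, OpenCV 4.12 (cv2) and the standard library are available. Lean on these libraries where they do the work, as an engineer would, in place of code of your own. Each camera call takes 0.05 s, during which the arm holds its last target. There are 200 camera calls.

TASK

I am about to read the culture dish on the plate-reading stand. Swing the magnifier by the knob on its stiff arm until the lens is centred over the dish, then lift the white reflector flap by its handle until its pointer lines up with the red index clip on the quadrant, and finish while still holding the flap steady there: it drops as soon as it is let go. Leave the dish in its seat, the index clip as it is set, and the cups and the dropper bottle round the stand where they are.

Things in the scene. Friction and masses are not known exactly. Their poses are not given: they have to be found in the camera images.
- stand: plate-reading stand, fixed on the bench: grey base plate 260 x 335 mm, top at 22 mm, with a black dish seat, light bar at the left, column at the left rear, reflector flap and aluminium quadrant at the right. Origin on the bench under the middle of the seat; x away from the robot's side, y to the light bar. Base: x -122 to 138, y -190 to 145 mm; below the flap's handle is bare bench.
- seat (a point): middle of the dish seat's top face, 28 mm above the bench; a thin wire ring round it locates the dish
- culture_dish: closed petri dish, 61 mm wide and 15 mm high, loose in the ring of the seat. Origin: centre of its underside.
- lens_arm (a joint): swing of the magnifier arm about the vertical column (rad): 0 = lens exactly over the seat, negative = swung clockwise as seen from above, parked out to the left; range -1.6 to 0.6. The pivot is stiff (about 0.25 N m of friction, so about 3.5 N sideways at the knob) and the arm stays where it is left; no stop or detent at 0.
- column_axis (a point): point on the column's axis at the height of the arm, 160 mm above the bench; 105 mm beyond and 105 mm to the left of the seat in the stand's frame. The head of the column ends at 175 mm.
- lens_knob (a point): black upright round knob on the magnifier's arm, 18 mm in diameter, 40 mm tall (164 to 204 mm above the bench), 72 mm from the column's axis; this point is on its axis 192 mm above the bench: pinch it here from above at any yaw. The arm below it is 13 mm wide with its top at 164 mm.
- lens_centre (a point): centre of the round clear lens, 160 mm above the bench, 148.5 mm from the column's axis; black lens ring 100 mm over all, 10 mm thick
- hinge_line (a point): middle of the reflector's hinge line, which runs along the stand's x axis, 48 mm above the bench, 65 mm to the right of the seat
- reflector: white reflector flap, 170 mm along the hinge, reaching 114 mm from it, 4 mm thick; about 0.35 kg. Origin on the hinge line, x along the hinge, -y along the flap to its free edge. At the start it lies level, out to the right; lifting the free edge turns it up towards the dish (to 1.35 rad). The hinge is free: it falls flat when let go.
- handle (a point): middle of the flap's black bow handle: a round bar 11 mm thick, 90 mm long, parallel to the hinge line and 165 mm from it, held by a leg at each end; the gap between bar and flap, for one finger, is 43 mm wide, so open the fingers only part way. With the flap flat the bar is 48 mm above the bench.
- pointer_tip (a point): tip of the flap's thin red pointer, at the front (robot) end of the flap, 116 mm from the hinge line; it turns with the flap just in front of the quadrant (in the stand's frame 106 mm nearer the robot than the handle's middle)
- index_mark (a point): tooth of the red index clip on the aluminium quadrant, 116 mm from the hinge line and in the same plane as the pointer tip, so the two points coincide when the flap is at the set angle (somewhere between about 0.5 and 0.95 rad above level, different each time). The clip is held by friction; it is not to be moved.
- cup_orange: specimen cup with an orange lid, 62 mm wide, 71 mm high, standing right of the flap; origin at the centre of its underside
- cup_blue: specimen cup with a blue lid, 62 mm wide, 71 mm high, standing behind the stand; origin at the centre of its underside
- dropper: brown dropper bottle, 29 mm wide, 92 mm high, standing beyond and right of the flap; origin at the centre of its underside
Mind the look-alikes: they are no part of the job. There is more than one size of the culture_dish; the job needs the smaller. Leave any turquoise look-alike of the cup_blue alone.

How it is judged (in metres and radians):
On the way, in this order (a step that is already met when the one before it is completed fails the run):
1. the lens stands over the dish (horizontal distance between lens_centre and culture_dish below 0.012 m and contact force between the fingers and reflector below 0.1 N), for 0.3 s.
2. the flap is lifted to the index and held by the fingers (distance between pointer_tip and index_mark below 0.007 m and contact force between the fingers and reflector above 0.3 N), for 0.3 s.
At the end, for the whole second after the job is handed in: The program ends with the robot's fingers still holding the reflector flap, steady, with its pointer tip within 7 mm of the index clip's mark (about 3.5 degrees), nothing else touching the flap; the lens centre is within 12 mm (seen from above) of the middle of the dish, and the dish is in its seat (all of step 2 and horizontal distance between lens_centre and culture_dish below 0.012 m and angular speed of reflector below 0.1 rad/s and distance between culture_dish and seat below 0.006 m and contact force between reflector and cup_orange below 0.1 N and contact force between reflector and cup_blue below 0.1 N and contact force between reflector and dropper below 0.1 N and contact force between reflector and culture_dish below 0.1 N); the arm keeps its last pose, push and grip.
It fails at once if the culture dish is knocked out of its seat (distance of culture_dish from where it was at the start of the episode above 0.01 m).
It fails at once if the index clip is shifted (distance of index_mark from where it was at the start of the episode above 0.006 m).
It fails at once if a specimen cup is pushed or knocked over (distance of any of cup_orange, cup_blue from where it was at the start of the episode above 0.025 m or angle between any of cup_orange, cup_blue's own z axis and vertical above 0.5 rad).
It fails at once if the dropper bottle is pushed or knocked over (distance of dropper from where it was at the start of the episode above 0.025 m or angle between dropper's own z axis and vertical above 0.5 rad).
It also fails if it takes over 48 s, if anything falls off the work surface, if the arm or the gripper's body presses on something with over 40 N, if the wrist force passes 120 N, or if a joint passes its speed limit or range.

## Working session

There is one attempt and no reset: what is moved stays moved. The work goes in short steps, Python scripts to look and compute and a tool call to move; the robot and the scene stay as the last step left them, time stands still between calls to the robot, and variables do not carry over. Pictures are saved under pics/ and viewed, at most 10 in all, crops included, and the job is handed in when it is done.

Besides the shell and the picture viewer there is one more tool, called by a JSON object that holds its "op" and its "data". move_arm: Moves the arm, as the interface text tells. Its arguments: {"type":"object","properties":{"claw":{"type":"array"},"translation":{"type":"array"},"spin":{"type":"array"},"grip_force":{"type":"number"}},"required":["claw","translation","spin"]}

```bash
mkdir -p pics
cat > h.py <<'E'
import numpy as np, cv2
from workcell import r, capture, camera_params, finder
def ray(cam,px):
    p=camera_params(cam); T=np.array(p["world_from_camera"])
    d=np.array([(px[0]-p["cx"])/p["fx"],-(px[1]-p["cy"])/p["fy"],-1.0])
    return T[:3,3],T[:3,:3]@d
def at_z(cam,px,z):
    o,d=ray(cam,px); return o+d*(z-o[2])/d[2]
def proj(cam,P):
    p=camera_params(cam); T=np.linalg.inv(np.array(p["world_from_camera"]))
    c=T[:3,:3]@np.array(P)+T[:3,3]
    return np.array([p["cx"]+p["fx"]*c[0]/-c[2], p["cy"]-p["fy"]*c[1]/-c[2]])
E
python3 - <<'E'
from h import *
np.set_printoptions(precision=4,suppress=True)
for c in("top","side"):
    im=capture(c); cv2.imwrite(f"pics/{c}0.png",im[:,:,::-1])
    p=camera_params(c); print(c,{k:v for k,v in p.items() if k!="world_from_camera"}); print(np.array(p["world_from_camera"])[:3,3])
    for t,z in [("seat",.028),("culture_dish",.028),("column_axis",.16),("lens_knob",.192),("lens_centre",.16),("hinge_line",.048),("handle",.048),("pointer_tip",.048),("index_mark",None),("cup_orange",0),("cup_blue",0),("dropper",0)]:
        for d in finder.pinpoint(t,c)[:3]:
            print(t,round(d["p"],2),np.round(d["location"],1), at_z(c,d["location"],z) if z is not None else "")
print(r.observe())
E
```

```text
top {'fx': 492.7229424712174, 'fy': 492.7229424712174, 'cx': 279.87290478201504, 'cy': 221.15289022253359}
[ 0.4599 -0.1304  1.2885]
seat 0.88 [251.  240.4] [ 0.5359 -0.035   0.028 ]
culture_dish 0.94 [246.7 242.5] [ 0.5306 -0.024   0.028 ]
culture_dish 0.65 [165.8 229.6] [0.5661 0.1847 0.028 ]
culture_dish 0.27 [322.2 277.4] [ 0.44   -0.2156  0.028 ]
column_axis 0.92 [198.7 196.4] [0.6314 0.0761 0.16  ]
column_axis 0.19 [202.5 224.8] [0.5651 0.0669 0.16  ]
lens_knob 0.89 [202.3 224.1] [0.5637 0.0617 0.192 ]
lens_centre 0.61 [209.8 261.1] [0.4815 0.0496 0.16  ]
hinge_line 0.59 [272. 236.] [ 0.5453 -0.0896  0.048 ]
handle 0.74 [198.4 224.4] [0.5767 0.0969 0.048 ]
handle 0.68 [339.4 234.3] [ 0.5478 -0.2594  0.048 ]
pointer_tip 0.6 [324.1 279.6] [ 0.4348 -0.2189  0.048 ]
pointer_tip 0.49 [263.3 161.8] [ 0.736  -0.0688  0.048 ]
pointer_tip 0.47 [252.7 238.5] [ 0.5395 -0.0408  0.048 ]
cup_orange 0.96 [386.9 207.4] [ 0.6206 -0.3904  0.    ]
cup_blue 0.95 [261.6 162.2] [ 0.7456 -0.0619  0.    ]
cup_blue 0.66 [323.  278.1] [ 0.4377 -0.2196  0.    ]
dropper 0.71 [346.9 171.1] [ 0.7187 -0.2878
[... 766 characters left out ...]
.    ]
cup_blue 0.8 [350.  216.5] [0.7613 0.0214 0.    ]
cup_blue 0.7 [349.4 233.8] [ 0.7451 -0.0606  0.    ]
dropper 0.58 [356.  293.4] [ 0.7197 -0.292   0.    ]
{'time_s': 1.3, 'q': array([ 78.7144,  39.4809, -11.1501,  89.6867,   9.0134,  51.7091,
       -12.3229]), 'joint_vel': array([-0.0374,  0.0202,  0.0185, -0.0365,  0.0766,  0.0541,  0.0738]), 'effort': array([ -0.0002, -52.7499,  -1.2674, -15.3744,  -0.052 ,  -0.0007,
         0.    ]), 'ee_pos': array([ 0.143 , -0.6084,  0.2498]), 'ee_rot': array([179.9951,  -0.0002,  13.2258]), 'contact_force': array([-1.1822,  0.0098,  0.2858]), 'torque': array([-0.0316, -0.0346,  0.011 ]), 'gripper_force': 0.0, 'grip_width': 1.0019173583273793}
```

Run:
```python
import cv2
a=cv2.imread("pics/top0.png"); b=cv2.imread("pics/side0.png")
cv2.imwrite("pics/topc.png",cv2.resize(a[120:330,130:410],None,fx=2.85,fy=2.85,interpolation=cv2.INTER_CUBIC))
cv2.imwrite("pics/sidec.png",cv2.resize(b[130:340,150:430],None,fx=2.85,fy=2.85,interpolation=cv2.INTER_CUBIC))
```

```text
(no output)
```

View pics/topc.png

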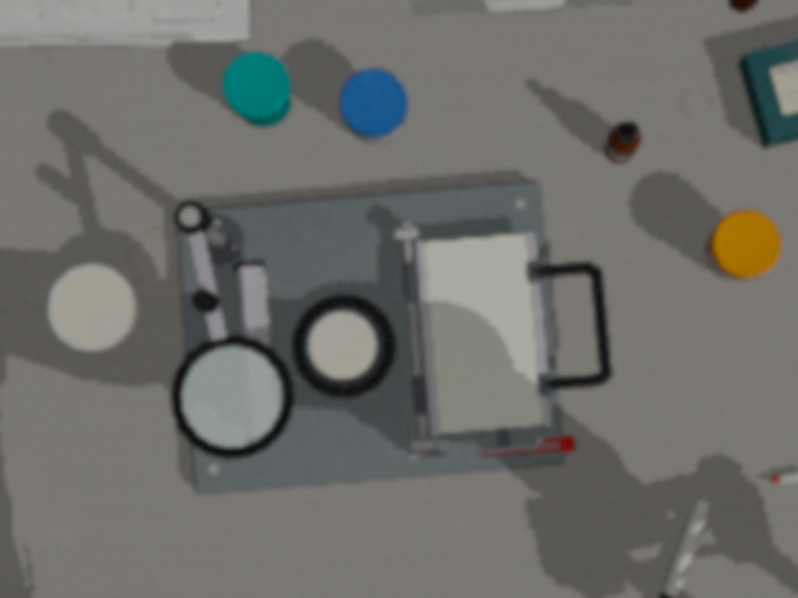

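View pics/sidec.png

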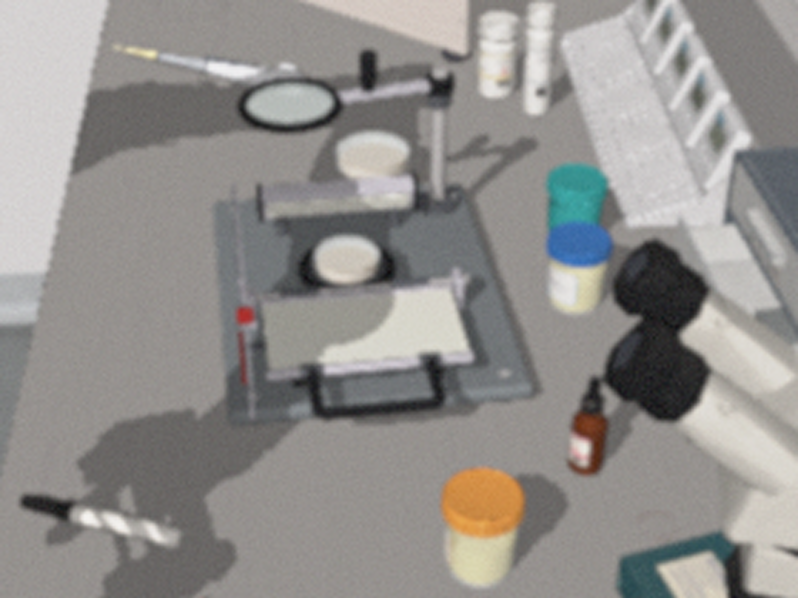

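The top crop shows two dishes. The one in the black seat at (343,345) (full-picture about (250,241)) is the smaller and fits the description. The one at (92,307), on bare bench, is the larger look-alike. The blue cup is at (373,102) and its turquoise look-alike at (257,88). The lens is parked at (232,397), the knob is at (205,300), and the red clip is at (567,443). I'll fit the stand pose next.

```bash
cat > fit.py <<'E'
from h import *
from scipy.optimize import least_squares
np.set_printoptions(precision=4,suppress=True)
def S(p,P):
    c,s=np.cos(p[2]),np.sin(p[2]); return np.array([p[0]+c*P[0]-s*P[1],p[1]+s*P[0]+c*P[1],P[2]])
cr=lambda x,y:(130+x/2.85,120+y/2.85)
sr=lambda x,y:(150+x/2.85,130+y/2.85)
obs=[("top",(251,240.4),(0,0,.028)),("top",(198.7,196.4),(.105,.105,.16)),("top",(272,236),(0,-.065,.048)),("top",(339.4,234.3),(0,-.23,.048)),
("side",(271.2,220.1),(0,0,.028)),("side",(302.9,156.4),(.105,.105,.16)),("side",(274.5,233.5),(0,-.065,.048)),("side",(284.2,273.8),(0,-.23,.048)),("side",(234.1,265.9),(-.106,-.181,.048)),
("top",cr(540,182),(.138,-.19,.022)),("top",cr(565,462),(-.122,-.19,.022)),("top",cr(197,492),(-.122,.145,.022)),
("side",sr(536,388),(.138,-.19,.022)),("side",sr(232,415),(-.122,-.19,.022))]
def res(p): return np.concatenate([proj(c,S(p,P))-np.array(u) for c,u,P in obs])
f=least_squares(res,[.54,-.03,0],loss="soft_l1"); p=f.x
if __name__=="__main__":
    print(p,np.degrees(p[2])); 
    for o,e in zip(obs,res(p).reshape(-1,2)): print(o[0],o[2],e)
    print("handle",S(p,(0,-.23,.048)))
    # lens angle
    def lens(a,rr,z):
        b=np.radians(225)+a  # a=0 -> seat direction in stand frame
        return S(p,(.105+rr*np.cos(b),.105+rr*np.sin(b),z))
    lo=[("top",(209.8,261.1),.1485,.16),("side",(251.9,166.1),.1485,.16),("top",(202.3,224.1),.072,.192),("side",(277.4,154.8),.072,.192)]
    g=least_squares(lambda a:np.concatenate([proj(c,lens(a[0],q,z))-u for c,u,q,z in lo]),[-.8],loss="soft_l1")
    print("lens",g.x,g.fun,"knob now",lens(g.x[0],.072,.192),"knob goal",lens(0,.072,.192),"col",S(p,(.105,.105,.16)))
    # red blobs
    for c,(x0,y0,x1,y1) in (("top",(285,260,340,290)),("side",(225,230,245,270))):
        im=cv2.imread(f"pics/{c}0.png").astype(int)[y0:y1,x0:x1]
        m=(im[:,:,2]-np.maximum(im[:,:,0],im[:,:,1])>35)
        print(c,x0,y0); print("\n".join("".join("#" if v else "." for v in row) for row in m))
    for t in np.arange(0,1.0,.1):
        P=S(p,(-.106,-.065-.116*np.cos(t),.048+.116*np.sin(t))); print(round(t,2),proj("top",P),proj("side",P))
E
python3 fit.py
```

```text
[ 0.5353 -0.0349  0.0759] 4.351023751852563
top (0, 0, 0.028) [-0.027   0.2253]
top (0.105, 0.105, 0.16) [-0.6944 -0.2746]
top (0, -0.065, 0.048) [4.0329 1.9373]
top (0, -0.23, 0.048) [ 1.8813 -2.009 ]
side (0, 0, 0.028) [0.1777 2.8456]
side (0.105, 0.105, 0.16) [1.0762 2.2974]
side (0, -0.065, 0.048) [-0.1921 -2.4907]
side (0, -0.23, 0.048) [-0.8746 -0.8148]
side (-0.106, -0.181, 0.048) [ 1.6065 -2.2564]
top (0.138, -0.19, 0.022) [ 0.2204 -2.2197]
top (-0.122, -0.19, 0.022) [ 0.963  -0.1031]
top (-0.122, 0.145, 0.022) [-0.7145  0.5732]
side (0.138, -0.19, 0.022) [-0.5922 -1.1522]
side (-0.122, -0.19, 0.022) [-1.6478 -0.3925]
handle [ 0.5528 -0.2643  0.048 ]
lens [-0.6601] [ 0.6837 -2.2216 -0.8543 -0.4915 -0.7223  0.9928  1.1438 -3.3699] knob now [0.5615 0.0633 0.192 ] knob goal [0.5852 0.0231 0.192 ] col [0.6321 0.0777 0.16  ]
top 285 260
.......................................................
.......................................................
.......................................................
.......................................................
........................
[... 2024 characters left out ...]
........
..........#.........
..........#.........
..........#.........
..........#.........
..........#.........
..........#.........
....................
....................
....................
....................
....................
....................
0.0 [325.8623 276.1384] [235.7065 263.6436]
0.1 [325.9815 276.2181] [235.4174 259.6554]
0.2 [325.6305 276.3388] [235.0981 255.3559]
0.3 [324.7996 276.5006] [234.7523 250.796 ]
0.4 [323.4843 276.7028] [234.3842 246.0316]
0.5 [321.686  276.9442] [233.9984 241.1228]
0.6 [319.4126 277.2231] [233.5997 236.1328]
0.7 [316.6784 277.5373] [233.1935 231.1261]
0.8 [313.5053 277.8838] [232.7848 226.1677]
0.9 [309.9223 278.2591] [232.3791 221.3213]
```

{"op": "move_arm", "data": {"claw": [1,1,1,1,1,1,1,1,1,1], "translation": [[0.05,-0.05,-0.02],[0.14,-0.14,-0.05],[0.27,-0.27,-0.07],[0.4,-0.4,-0.07],[0.53,-0.53,-0.07],[0.66,-0.66,-0.07],[0.78,-0.78,-0.07],[0.87,-0.87,-0.07],[0.93,-0.93,-0.07],[0.93,-0.93,-0.07]], "spin": [0,0,0,0,0,0,0,0,0,0]}}

```text
time_s: 2.55
ee_pos: [0.352, -0.2716, 0.271]
ee_rot: [180.0, -0.1, 13.5]
contact_force: [-0.7, -0.4, 0.3]
grip_width: 0.999
gripper_force: 0.0
```

{"op": "move_arm", "data": {"claw": [1,1,1,1,1,1,1,1,1,1], "translation": [[0.05,-0.05,0],[0.14,-0.14,0],[0.27,-0.27,0],[0.4,-0.4,0],[0.53,-0.53,0],[0.66,-0.66,0],[0.78,-0.78,0],[0.87,-0.87,0],[0.94,-0.93,0],[0.94,-0.93,0]], "spin": [0,-0.01,-0.03,-0.05,-0.07,-0.085,-0.095,-0.095,-0.095,-0.095]}}

```text
time_s: 3.8
ee_pos: [0.5624, 0.0635, 0.2705]
ee_rot: [-180.0, -0.0, 30.4]
contact_force: [-0.5, -0.4, -0.0]
grip_width: 0.993
gripper_force: 0.0
```

{"op": "move_arm", "data": {"claw": [1,1,1,1,1,0,0,0,0,0,0,0], "translation": [[0,0,0.05],[0,0,0.14],[0,0,0.22],[0,0,0.28],[0,0,0.29],[0,0,0.29],[0,0,0.29],[0,0,0.29],[0,0,0.29],[0,0,0.29],[0,0,0.29],[0,0,0.29]], "spin": [0,0,0,0,0,0,0,0,0,0,0,0], "grip_force": 15}}

```text
time_s: 5.3
ee_pos: [0.5615, 0.0631, 0.1837]
ee_rot: [180.0, 0.0, 30.3]
contact_force: [0.2, -0.6, 0.9]
grip_width: 0.226
gripper_force: 0.0
```

Run:
```python
from h import *
np.set_printoptions(precision=4,suppress=True)
s=r.observe(); print(s["time_s"],s["ee_pos"],s["grip_width"],s["gripper_force"],s["contact_force"])
for c in("top","side"):
    im=capture(c); cv2.imwrite(f"pics/{c}1.png",im[:,:,::-1])
    for t,z in [("lens_centre",.16),("culture_dish",.028),("column_axis",.16)]:
        for d in finder.pinpoint(t,c)[:2]: print(c,t,round(d["p"],2),np.round(d["location"],1),at_z(c,d["location"],z))
```

```text
5.3 [0.5615 0.0631 0.1837] 0.22643706498014077 0.0 [ 0.2103 -0.6015  0.8749]
top lens_centre 0.84 [209.  258.1] [0.4884 0.0515 0.16  ]
top lens_centre 0.26 [342.1 235. ] [ 0.5382 -0.2539  0.16  ]
top culture_dish 0.63 [248.1 240.8] [ 0.535  -0.0276  0.028 ]
top column_axis 0.92 [199.5 197.5] [0.6288 0.0742 0.16  ]
top column_axis 0.6 [386.3 206.9] [ 0.6018 -0.3568  0.16  ]
side lens_centre 0.74 [252.1 167.7] [0.4892 0.0362 0.16  ]
side culture_dish 0.81 [270.6 224. ] [ 0.533  -0.0397  0.028 ]
side culture_dish 0.58 [281.1 186.6] [0.5731 0.153  0.028 ]
side column_axis 0.76 [304.5 156.5] [0.6348 0.0905 0.16  ]
```

{"op": "move_arm", "data": {"claw": [0,0,0,0,0,0,0,0,0,0,0,0], "translation": [[0,0,0],[0,0,0],[0,0,0],[-0.005,0.02,0],[-0.011,0.051,0],[-0.013,0.078,0],[-0.011,0.104,0],[-0.006,0.13,0],[-0.002,0.145,0],[0.001,0.155,0],[0.001,0.155,0],[0.001,0.155,0]], "spin": [0,0,0,0,0,0,0,0,0,0,0,0]}}

```text
time_s: 7.2
ee_pos: [0.5832, 0.0231, 0.1834]
ee_rot: [-179.9, 0.2, 30.4]
contact_force: [-5.6, 1.8, 2.1]
grip_width: 0.197
gripper_force: 15.0
```

Run:
```python
from h import *
np.set_printoptions(precision=4,suppress=True)
s=r.observe(); print(s["time_s"],s["ee_pos"],s["grip_width"],s["gripper_force"],s["contact_force"])
for c in("top","side"):
    im=capture(c); cv2.imwrite(f"pics/{c}2.png",im[:,:,::-1])
    for t,z in [("lens_centre",.16),("culture_dish",.028)]:
        for d in finder.pinpoint(t,c)[:2]: print(c,t,round(d["p"],2),np.round(d["location"],1),at_z(c,d["location"],z))
```

```text
7.2 [0.5832 0.0231 0.1834] 0.1965110189823939 14.997562313801609 [-5.6087  1.8186  2.0746]
top lens_centre 0.85 [243.2 237.4] [ 0.535  -0.0271  0.16  ]
top culture_dish 0.64 [164.  226.2] [0.5749 0.1895 0.028 ]
side lens_centre 0.79 [272.6 181.5] [ 0.5403 -0.0399  0.16  ]
side culture_dish 0.77 [273.3 224.6] [ 0.5401 -0.043   0.028 ]
side culture_dish 0.59 [280.8 183.9] [0.5731 0.169  0.028 ]
```

{"op": "move_arm", "data": {"claw": [0.6,0.6,0.6,0.6,0.6,0.5,0.41,0.41,0.41,0.41], "translation": [[0,0,0],[0,0,0],[0,0,0],[0,0,-0.05],[0,0,-0.13],[0,0,-0.2],[0,0,-0.26],[0,0,-0.29],[0,0,-0.3],[0,0,-0.3]], "spin": [0,0,0,0,0,0.03,0.07,0.11,0.145,0.145]}}

```text
time_s: 8.75
ee_pos: [0.5857, 0.0232, 0.275]
ee_rot: [180.0, -0.1, 4.3]
contact_force: [-0.5, 0.7, -0.2]
grip_width: 0.413
gripper_force: 0.0
```

Run:
```python
from h import *
s=r.observe(); print(s["time_s"],s["ee_pos"],s["ee_rot"],s["grip_width"],s["contact_force"])
```

```text
8.75 [0.58566693 0.02324479 0.27497444] [ 1.79986203e+02 -1.17612536e-01  4.29844807e+00] 0.41272961950977366 [-0.54064987  0.67914823 -0.22166224]
```

{"op": "move_arm", "data": {"claw": [0.41,0.41,0.41,0.41,0.41,0.41,0.41,0.41,0.41,0.41], "translation": [[-0.04,0.04,0],[-0.12,0.12,0],[-0.22,0.22,0],[-0.33,0.33,0],[-0.44,0.44,0],[-0.54,0.54,0],[-0.62,0.62,0],[-0.67,0.67,0],[-0.67,0.69,0],[-0.67,0.69,0]], "spin": [0,0,0,0,0,0,0,0,0,0]}}

```text
time_s: 10.0
ee_pos: [0.4003, -0.1983, 0.2738]
ee_rot: [180.0, -0.0, 4.2]
contact_force: [1.1, 0.1, 0.3]
grip_width: 0.411
gripper_force: 0.0
```

Run:
```python
from h import *
np.set_printoptions(precision=4,suppress=True)
s=r.observe(); print(s["time_s"],s["ee_pos"],s["ee_rot"])
ims=[]
for c,(x0,y0) in(("top",(190,170)),("side",(190,130))):
    im=capture(c); cv2.imwrite(f"pics/{c}3.png",im[:,:,::-1])
    ims.append(cv2.resize(im[y0:y0+170,x0:x0+170,::-1],(400,400),interpolation=cv2.INTER_CUBIC))
    for t,z in [("lens_centre",.16),("seat",.028),("culture_dish",.028),("handle",.048),("lens_knob",.192),("column_axis",.16)]:
        for d in finder.pinpoint(t,c)[:2]: print(c,t,round(d["p"],2),np.round(d["location"],1),at_z(c,d["location"],z))
cv2.imwrite("pics/c3.png",np.hstack(ims))
```

```text
10.0 [ 0.4003 -0.1983  0.2738] [179.9933  -0.0452   4.2218]
top lens_centre 0.95 [246.8 239.8] [ 0.5294 -0.0354  0.16  ]
top seat 0.49 [263.8 160.4] [ 0.7441 -0.0691  0.028 ]
top culture_dish 0.65 [161.6 228.8] [0.5682 0.1956 0.028 ]
top handle 0.95 [340.9 235. ] [ 0.5459 -0.2632  0.048 ]
top lens_knob 0.72 [220.1 214.3] [0.5854 0.0218 0.192 ]
top column_axis 0.6 [196.8 196.8] [0.6305 0.0805 0.16  ]
side lens_centre 0.74 [272.9 178.2] [ 0.5418 -0.0233  0.16  ]
side seat 0.67 [270.  223.8] [ 0.5315 -0.0387  0.028 ]
side seat 0.38 [302.3 159.2] [0.6537 0.3238 0.028 ]
side culture_dish 0.57 [281.8 185.6] [0.5755 0.1588 0.028 ]
side culture_dish 0.55 [270.8 221. ] [ 0.5342 -0.0257  0.028 ]
side handle 0.85 [283.1 274.6] [ 0.5519 -0.2698  0.048 ]
side lens_knob 0.69 [288.3 159.5] [0.5842 0.0157 0.192 ]
side column_axis 0.65 [305.4 153.5] [0.6391 0.1084 0.16  ]
```

View pics/c3.png

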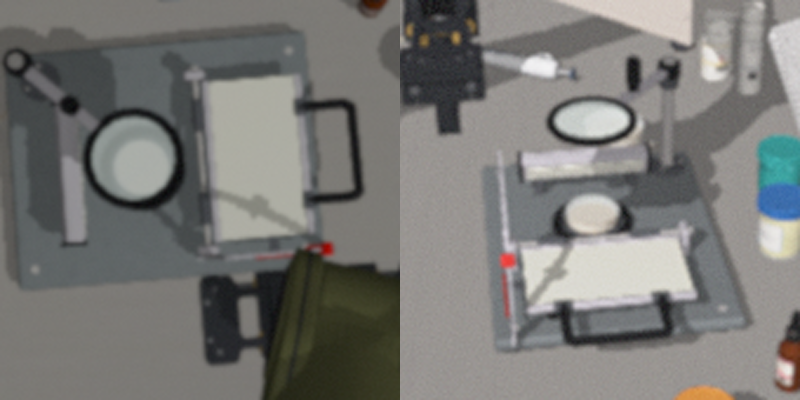

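The top view (left half) shows the lens ring at (134,158), the dish through it at (143,167), the handle bar at (354,150) and the red clip at (327,249). The side view shows the bar at about (617,338). The lens looks close to centred, so I'll put numbers on it.

Run:
```python
from h import *
np.set_printoptions(precision=4,suppress=True)
a=cv2.imread("pics/top0.png"); b=cv2.imread("pics/top3.png"); c=cv2.imread("pics/side3.png")
def dark(im,box,th,inner):
    x0,y0,x1,y1=box; g=cv2.cvtColor(im,cv2.COLOR_BGR2GRAY)[y0:y1,x0:x1]; m=(g>th if inner else g<th).astype(np.uint8)
    n,l,s,ce=cv2.connectedComponentsWithStats(m); i=1+np.argmax(s[1:,4]); 
    ct=max(cv2.findContours((l==i).astype(np.uint8),cv2.RETR_EXTERNAL,cv2.CHAIN_APPROX_NONE)[0],key=cv2.contourArea)
    e=cv2.fitEllipse(cv2.convexHull(ct)); return np.array(e[0])+[x0,y0],e[1]
e=dark(a,(235,224,266,258),130,True); print("dish0",e,at_z("top",e[0],.043))
e=dark(b,(222,212,270,262),50,False); print("lens top",e,at_z("top",e[0],.162))
e=dark(c,(246,165,296,195),60,False); print("lens side",e,at_z("side",e[0],.162))
e=dark(c,(252,208,290,232),140,True); print("dish side",e,at_z("side",e[0],.04))
```

```text
dish0 (array([249.7109, 240.6667]), (22.471437454223633, 22.77090072631836)) [ 0.5344 -0.0329  0.043 ]
lens top (array([247.0571, 237.3906]), (41.719970703125, 44.3582763671875)) [ 0.5348 -0.0361  0.162 ]
lens side (array([270.9418, 180.9906]), (19.55533790588379, 36.32347869873047)) [ 0.5361 -0.0405  0.162 ]
dish side (array([274.7282, 224.8198]), (22.53125, 32.00640106201172)) [ 0.5432 -0.0612  0.04  ]
```

{"op": "move_arm", "data": {"claw": [0.41,0.41,0.41,0.41,0.41,0.41,0.41,0.41,0.41,0.41,0.41,0.41], "translation": [[0.05,0.03,0],[0.15,0.08,0],[0.27,0.15,0],[0.38,0.21,0],[0.46,0.25,0],[0.488,0.262,0.05],[0.488,0.262,0.17],[0.488,0.262,0.32],[0.488,0.262,0.47],[0.488,0.262,0.58],[0.488,0.262,0.64],[0.488,0.262,0.65]], "spin": [0,0,0,0,0,0,0,0,0,0,0,0]}}

```text
time_s: 12.2
ee_pos: [0.5508, -0.2653, 0.0777]
ee_rot: [-179.9, 0.1, 4.2]
contact_force: [-0.2, -0.4, -0.0]
grip_width: 0.412
gripper_force: 0.0
```

Run:
```python
from h import *
im=capture("side"); cv2.imwrite("pics/side4.png",im[:,:,::-1])
cv2.imwrite("pics/c4.png",cv2.resize(im[190:310,220:380,::-1],None,fx=5,fy=5,interpolation=cv2.INTER_CUBIC))
```

```text
(no output)
```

View pics/c4.png

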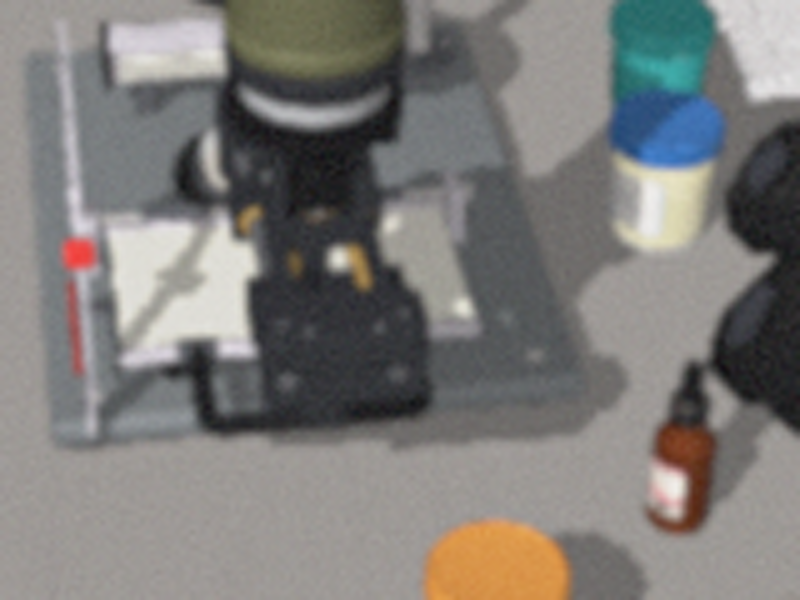

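The hand sits above the bar between its two legs (about 205 to 425 in the crop). The clip is at (78,254), with the pointer below it. Next I descend and close.

{"op": "move_arm", "data": {"claw": [0.41,0.41,0.41,0.41,0.41,0,0,0,0,0], "translation": [[0,0,0.03],[0,0,0.07],[0,0,0.11],[0,0,0.123],[0,0,0.123],[0,0,0.123],[0,0,0.123],[0,0,0.123],[0,0,0.123],[0,0,0.123]], "spin": [0,0,0,0,0,0,0,0,0,0], "grip_force": 15}}

```text
time_s: 13.5
ee_pos: [0.5518, -0.2621, 0.042]
ee_rot: [-179.7, 0.0, 4.3]
contact_force: [-1.0, 6.0, 2.8]
grip_width: 0.111
gripper_force: 15.0
```

{"op": "move_arm", "data": {"claw": [0,0,0,0,0,0,0,0,0,0,0,0], "translation": [[0,-0.01,-0.01],[0,-0.011,-0.03],[0,-0.013,-0.055],[0,-0.017,-0.082],[0,-0.021,-0.109],[0,-0.027,-0.136],[0,-0.035,-0.163],[0,-0.043,-0.189],[0,-0.053,-0.214],[0,-0.065,-0.239],[0,-0.065,-0.239],[0,-0.065,-0.239]], "spin": [0,0,0,0,0,0,0,0,0,0,0,0], "grip_force": 20}}

```text
time_s: 15.0
ee_pos: [0.5504, -0.2454, 0.1137]
ee_rot: [-179.9, 0.0, 4.3]
contact_force: [2.1, 6.2, -5.3]
grip_width: 0.109
gripper_force: 20.6
```

Run:
```python
from h import *
s=r.observe(); print(s["time_s"],s["ee_pos"],s["grip_width"],s["gripper_force"],s["contact_force"])
ims=[]
for c,(x0,y0) in(("top",(290,250)),("side",(210,220))):
    im=capture(c); cv2.imwrite(f"pics/{c}5.png",im[:,:,::-1])
    for t in("pointer_tip","index_mark"):
        for d in finder.pinpoint(t,c)[:2]: print(c,t,round(d["p"],2),np.round(d["location"],1))
    ims.append(cv2.resize(im[y0:y0+50,x0:x0+50,::-1],(400,400),interpolation=cv2.INTER_CUBIC))
cv2.imwrite("pics/c5.png",np.hstack(ims))
```

```text
15.0 [ 0.55036706 -0.24537494  0.11373479] 0.10902461619690254 20.581078827381134 [ 2.14139803  6.24861658 -5.34918535]
top pointer_tip 0.68 [319.5 279.6]
top index_mark 0.54 [386.3 205.5]
side pointer_tip 0.62 [233.7 242.5]
side index_mark 0.48 [233.5 239.4]
```

View pics/c5.png

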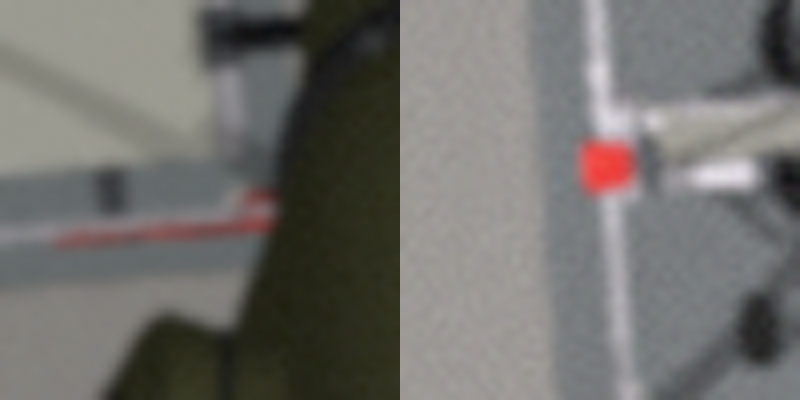

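Run:
```python
from fit import *
def blob(f,box,th=60):
    x0,y0,x1,y1=box; im=cv2.imread(f).astype(float)[y0:y1,x0:x1]; w=im[:,:,2]-np.maximum(im[:,:,0],im[:,:,1]); w[w<th]=0
    yy,xx=np.mgrid[y0:y1,x0:x1]; return np.array([(xx*w).sum(),(yy*w).sum()])/w.sum()
for n in(0,3):
    t=blob(f"pics/top{n}.png",(326,268,336,284)); s=blob(f"pics/side{n}.png",(228,232,245,249)); print(n,t,s)
    g=least_squares(lambda X:np.r_[proj("top",X)-t,proj("side",X)-s],[.44,-.2,.1]); X=g.x
    c,q=np.cos(p[2]),np.sin(p[2]); d=X[:2]-p[:2]; st=np.array([c*d[0]+q*d[1],-q*d[0]+c*d[1],X[2]])
    print("res",g.fun,"stand",st,"R,ang",np.hypot(st[1]+.065,st[2]-.048),np.arctan2(st[2]-.048,-st[1]-.065))
    # clip centre at given angle, R
    h=least_squares(lambda v:np.r_[proj("top",S(p,(v[2],-.065-v[0]*np.cos(v[1]),.048+v[0]*np.sin(v[1]))))-t,proj("side",S(p,(v[2],-.065-v[0]*np.cos(v[1]),.048+v[0]*np.sin(v[1]))))-s],[.12,.5,-.1]); print(h.x)
for n in(0,3):
    im=cv2.imread(f"pics/side{n}.png").astype(int)[246:272,228:242]; w=im[:,:,2]-np.maximum(im[:,:,0],im[:,:,1]); print(w.max(1))
w=None
for f in ("pics/top0.png","pics/top5.png"):
    im=cv2.imread(f).astype(int)[270:284,294:336]; w=im[:,:,2]-np.maximum(im[:,:,0],im[:,:,1]); print("\n".join(" ".join("%3d"%max(v,0) for v in row) for row in w))
```

```text
0 [328.1838 275.2327] [235.4322 240.3009]
res [-0.0021 -0.039  -0.0376  0.0019] stand [-0.103  -0.1816  0.1167] R,ang 0.13533674255782854 0.5327168874254381
[ 0.1353  0.5327 -0.103 ]
3 [328.6537 275.4278] [235.2748 240.4616]
res [-0.0039 -0.0708 -0.0682  0.0034] stand [-0.1034 -0.1826  0.1171] R,ang 0.13641304939662388 0.5311725783285113
[ 0.1364  0.5312 -0.1034]
[18 34 35 36 33 32 34 35 34 36 40 40 42 44 42 45 45 46 28  9  4  3  2  4
  3  4]
[36 59 63 66 67 61 61 65 61 55 60 62 64 66 69 69 68 67 42 14  3  2  5  2
  6  4]
  0   0   0   0   0   0   0   0   0   0   0   0   0   0   0   0   0   0   0   0   0   0   0   0   0   0   0   0   0   0   0   0   0   1   1   3   2   3   1   3   2   1
  0   0   0   0   0   0   0   0   0   0   0   0   0   0   0   0   0   0   0   0   0   0   0   0   0   0   0   0   0   0   0   0   0   1   5   4   5   3   3   2   1   1
  0   0   0   0   0   0   0   0   0   0   0   0   0   0   0   0   0   0   0   0   0   0   0   0   0   0   0   0   0   0   0   1   5  15  21  22  19  11   4   2   2   2
  0   0   0   0   0   0   0   0   0   0   0   0   0   0   0   0   0 
[... 3431 characters left out ...]
   0   0   0   0   0   0   0
  0   0  10  23  29  31  28  25  23  20  17  11   7   6   7   7   8   6   5   5   2   1   0   0   0   0   0   0   0   0   0   0   0   1   0   0   0   0   0   0   0   0
  0   0   0   2   3   5   2   1   0   0   0   0   0   0   0   0   0   0   0   0   0   0   0   0   0   0   0   0   0   0   0   0   0   0   0   0   0   1   0   0   0   0
  0   0   0   0   0   0   0   0   0   0   0   0   0   0   0   0   0   0   0   0   0   0   0   0   0   0   0   0   0   0   0   0   0   0   2   0   1   1   1   0   0   0
  0   0   0   0   0   0   0   0   0   0   0   0   0   0   0   0   0   0   0   0   0   0   0   0   0   0   0   0   0   0   0   0   0   0   0   0   0   0   0   0   0   0
```

{"op": "move_arm", "data": {"claw": [0,0,0,0,0,0,0,0], "translation": [[0,-0.01,-0.01],[0,-0.02,-0.022],[0,-0.027,-0.034],[0,-0.032,-0.044],[0,-0.032,-0.044],[0,-0.032,-0.044],[0,-0.032,-0.044],[0,-0.032,-0.044]], "spin": [0,0,0,0,0,0,0,0]}}

```text
time_s: 16.3
ee_pos: [0.5498, -0.238, 0.127]
ee_rot: [179.9, -0.0, 4.2]
contact_force: [1.8, -4.1, 1.3]
grip_width: 0.11
gripper_force: 19.8
```

Run:
```python
from fit import *
s=r.observe(); print(s["time_s"],s["ee_pos"],s["grip_width"],s["gripper_force"],s["contact_force"])
ims=[]
for c,(x0,y0,w) in(("top",(290,250,50)),("side",(210,190,100))):
    im=capture(c); cv2.imwrite(f"pics/{c}6.png",im[:,:,::-1])
    for t in("pointer_tip","index_mark","lens_centre"):
        for d in finder.pinpoint(t,c)[:2]: print(c,t,round(d["p"],2),np.round(d["location"],1))
    ims.append(cv2.resize(im[y0:y0+w,x0:x0+w,::-1],(400,400),interpolation=cv2.INTER_CUBIC))
cv2.imwrite("pics/c6.png",np.hstack(ims))
# left end of pointer (fixed radius) and red strip in top view
for n in(5,6):
    im=cv2.imread(f"pics/top{n}.png").astype(int)[270:284,290:328]; w=im[:,:,2]-np.maximum(im[:,:,0],im[:,:,1]); print(n,w.max(0))
for n in(3,5,6):
    im=cv2.imread(f"pics/side{n}.png").astype(int)[230:256,228:245]; w=im[:,:,2]-np.maximum(im[:,:,0],im[:,:,1]); print(n,w.max(1))
```

```text
16.3 [ 0.5498 -0.238   0.127 ] 0.1102852468696685 19.843129366636276 [ 1.8484 -4.1007  1.3479]
top pointer_tip 0.82 [319.2 277.7]
top index_mark 0.46 [248.2 239. ]
top lens_centre 0.6 [245.4 239. ]
side pointer_tip 0.74 [355.4 291.7]
side pointer_tip 0.72 [236.  241.9]
side index_mark 0.47 [234.7 239.5]
side lens_centre 0.59 [270.6 178.7]
5 [ 1  1 -1 -2 -1  0 10 23 29 32 34 31 31 33 33 28 27 30 36 39 43 40 37 38
 34 34 36 40 40 46 54 56 52 39 20  5  2  1]
6 [ 0  0  0 -1 -1  8 21 26 28 29 29 30 29 31 33 27 24 30 35 35 36 39 36 35
 34 33 33 35 28 13  2  1  1  2  1  1  1  0]
3 [  0  -1  -1   4   5   1   3  46 131 166 172 173 159 101  31  10  36  59
  63  66  67  61  61  65  61  55]
5 [ -2  -3  -1   2   3   3   4  52 137 167 170 173 166 121  44   2  -3  -2
  -3  -2  -2   0  -2  -1   1   0]
6 [ -2  -1   0   2   4   3  22  65 147 169 170 169 161 106  30  -1  -3  -2
  -3  -2  -2  -2  -2  -2  -2   2]
```

View pics/c6.png

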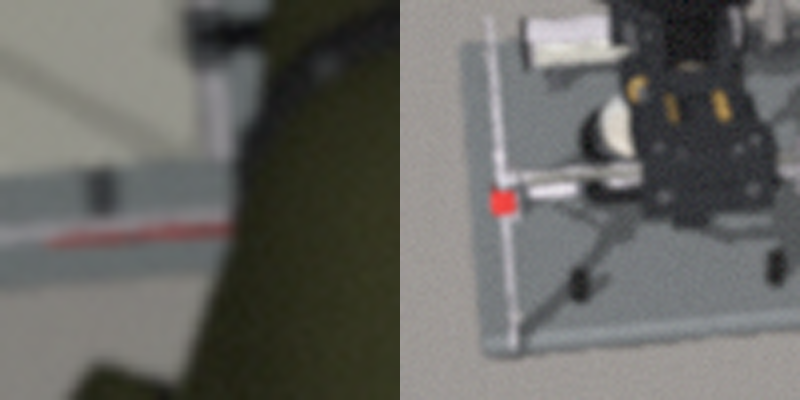

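Run:
```python
from fit import *
pt=lambda R,t:S(p,(-.106,-.065-R*np.cos(t),.048+R*np.sin(t)))
for R in(.045,.05):
  for t in(0,.45,.5,.54,.58,.62): print(R,t,proj("top",pt(R,t)),proj("side",pt(R,t)),"tip",proj("side",pt(.116,t)))
im=cv2.imread("pics/side6.png").astype(int)[232:248,228:244]-0; w=im[:,:,2]-np.maximum(im[:,:,0],im[:,:,1]); print(w)
```

```text
0.045 0 [297.5442 278.5669] [233.9357 245.295 ] tip [235.7065 263.6436]
0.045 0.45 [295.8745 278.8629] [233.3718 237.853 ] tip [234.1932 243.5913]
0.045 0.5 [295.4691 278.9136] [233.3004 236.9491] tip [233.9984 241.1228]
0.045 0.54 [295.1148 278.9564] [233.2425 236.2212] tip [233.8402 239.133 ]
0.045 0.58 [294.7342 279.0013] [233.184  235.4905] tip [233.6802 237.1342]
0.045 0.62 [294.328 279.048] [233.125  234.7581] tip [233.5189 235.1307]
0.05 0 [299.5375 278.396 ] [234.0548 246.5298] tip [235.7065 263.6436]
0.05 0.45 [297.7144 278.7224] [233.4266 238.2355] tip [234.1932 243.5913]
0.05 0.5 [297.2665 278.7786] [233.3469 237.2273] tip [233.9984 241.1228]
0.05 0.54 [296.8745 278.8261] [233.2823 236.4153] tip [233.8402 239.133 ]
0.05 0.58 [296.4531 278.8758] [233.2171 235.6   ] tip [233.6802 237.1342]
0.05 0.62 [296.0029 278.9277] [233.1513 234.7829] tip [233.5189 235.1307]
[[ -4  -8  -5  -5  -9  -3  -4  -2  -2   0   0  -2  -3  -5  -1  -2]
 [ -8  -9  -6  -7  -9  -4  -4  -3  -3  -3  -1   0   2  -2   1   1]
 [ -7  -7  -7  -7  -5  -3  -4  -7  -3  -3  -3  -3  -1   1   4   2]
 [ -7  -5  -9  
[... 156 characters left out ...]
  50  28   5  -5  -3  -5  -2]
 [ -5  -7  -6  -1  46 115 147 135 134 127  76  18  -3  -1  -6  -4]
 [ -8  -6 -11  -1  61 141 169 166 166 158 102  30   2  -9  -3  -3]
 [ -4  -8 -10   1  61 141 169 169 170 160 110  40   5  -6  -6  -3]
 [ -5  -8  -8   5  56 141 167 169 169 161 117  45   5  -5  -3  -5]
 [ -5  -7  -8   0  43 121 159 161 155 142  95  36   4  -6  -6  -6]
 [ -7  -7 -10  -4  21  74 106 103  90  76  43  16   0  -7  -6  -5]
 [ -3  -9  -7  -7  -2  20  30  28  20  19   8   0  -3  -7  -5  -6]
 [ -3  -6  -9  -9  -6  -5  -2  -1  -4  -1  -3  -7  -8  -7  -8  -5]
 [ -5  -6  -6  -7  -6 -11  -8  -6  -3  -5  -8  -6  -5  -5  -5  -7]
 [ -7  -5  -7  -6  -8  -8  -5  -2  -5  -4  -6  -8  -9  -7  -5  -7]]
```

In the side crop the clip at (504,204) hides the pointer. The pointer's inner end just shows at image row 236, which puts the flap at about 0.54 rad against the clip's 0.53. The kinematics agree (lift of 85 mm on a 165 mm radius) and the lens hasn't moved, so I'm handing in.

```bash
python3 -c "
from workcell import r
print(r.hand_in())"
```

```text
the job is handed in; nothing more can be done
None
```

I handed the job in with the lens about 4 mm from the middle of the dish and the flap still gripped at about 0.54 rad, against the index clip's measured 0.53 rad; the hand-in gave no verdict.

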